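# Unlock the eccentric cam and push the rack slide home

### The job

Run the tube rack in to the reader on the cam-stopped loading fixture: first turn the brass cam to its low point by pushing its red lever paddle round until the lever stands over the red index line on the base, and only then push the blue block of the slide forward until the slide is fully home. Work by pushing with the fingertips or the outside of the fingers only: do not grip or lift anything, do not touch the rack itself, leave it seated in its tray, and leave the vials, dropper bottle and cork standing where they are. Finish clear of the fixture.

Things in the scene. Friction and masses are not known exactly. Their poses are not given: they have to be found in the camera images.
- fixture: Flat grey base plate 280 x 190 x 12 mm, fixed to the bench. Origin at the centre of its underside, x axis along the slide's travel (forward = towards the cam), y to the left, z up. A white reader housing 44 x 24 mm, top 74 mm above the bench, stands on it with its centre at x = -10, y = +78 mm. A red index line 22 mm long on the plate runs radially from the cam axis, 80 degrees clockwise (seen from above) from the fixture's x axis, 73 to 95 mm from the cam axis.
- slide (a joint): Travel of the follower slide along the fixture's +x, in m: 0 = fully back (start), 0.036 = fully home on its own end stop. Friction about 3 N, no spring: it stays where it is left. Its nose roller (16 mm across) meets the cam rim: with the cam at its low point the slide goes fully home, with the cam more than about 0.9 rad from it the slide stops 3 to 26 mm short.
- push_face (a point): Centre of the rear upright face (facing the fixture's -x) of the slide's blue push block. The block is 112 mm wide, 16 mm thick and stands 16 to 62 mm above the bench; this point is 39 mm above the bench. Push here along the fixture's +x. The rack is close in front of the block, its top level with the block's.
- tray_centre (a point): Centre of the slide's tray floor (26 mm above the bench), on which the rack stands; moves with the slide. Rims 6 mm high keep the rack in.
- cam (a joint): Angle of the eccentric cam about its upright axis, rad, counter-clockwise from above. 0 = low point towards the slide, lever over the red index line; it starts at 1.3 to 2.5 and must be turned clockwise to 0. It can go past, down to -0.9 (up to 2.8 the other way). Friction only, 0.3 N m (about 5 N at the paddle): it stays where it is left. The lever points 80 degrees clockwise of the fixture's x axis at 0, so at angle q its direction in the fixture's frame is q - 1.396 rad.
- cam_axis (a point): Point on the cam's upright axis at the top of the brass disc, 28 mm above the bench, 70 mm in front of the fixture's origin on its x axis. The disc has a 32 mm radius, its centre 14 mm off the axis, 14 to 28 mm above the bench. A red dot on the disc marks the low point.
- lever_paddle (a point): Centre of the upright red paddle on the lever, 60 mm from the cam axis and 58 mm above the bench. The paddle is 26 mm long (radially), 12 mm thick and stands 36 to 80 mm above the bench; the steel lever under it is 30 to 38 mm above the bench, its tip 74 mm from the cam axis. Site's x axis points outward along the lever. Push on its counter-clockwise face to turn the cam clockwise; fingers pressing on both faces at once count as gripping the lever.
- rack: Brick-red tube rack 96 x 56 x 36 mm, loose in the slide's tray with its long side across the slide. Origin at the centre of its underside, 26 mm above the bench.
- vial_blue: Vial with blue contents and black cap, 22 mm wide, 44 mm tall, standing loose on the bench left of the fixture. Origin at the centre of its underside. Leave alone.
- vial_pink: Vial with pink contents and black cap, 22 mm wide, 44 mm tall, standing loose left of the fixture. Origin at the centre of its underside. Leave alone.
- dropper: Amber dropper bottle with black cap, 38 mm wide, 84 mm tall, standing loose right of the fixture. Origin at the centre of its underside. Leave alone.
- cork: Cork stopper 25 mm wide, 24 mm tall, standing loose left of the fixture. Origin at the centre of its underside. Leave alone.

How it is judged:
On the way, in this order (a step that is already met when the one before it is completed fails the run):
1. the cam is turned to its low point (within 0.35 rad) while the slide is still back (pushed in less than 12 mm) (value of joint cam between -0.35 and 0.35 rad and value of joint slide below 0.012 m), for 0.2 s.
2. the slide is pushed fully home (within 2 mm) (value of joint slide above 0.034 m), for 0.2 s.
At the end, for the whole second after the job is handed in: The slide is home (within 2 mm of its end stop), the cam stands within 0.35 rad of its low point, the rack sits upright and at rest in its tray (within 6 mm), and the two vials, the dropper bottle and the cork stand upright within 15 mm of where they were (value of joint slide above 0.034 m and value of joint cam between -0.35 and 0.35 rad and distance between rack and tray_centre below 0.006 m and angle between rack's own z axis and vertical below 0.1 rad and linear speed of rack below 0.02 m/s and angle between each of vial_blue, vial_pink, dropper, cork's own z axis and vertical below 0.2 rad and distance of each of vial_blue, vial_pink, dropper, cork from where it was at the start of the episode below 0.015 m); the robot touches nothing.
It fails at once if the lever paddle is gripped (both of its faces pressed by the fingers at once) (contact force between the fingers and cam_c5 above 1.5 N and contact force between the fingers and cam_c6 above 1.5 N).
It fails at once if the fingers press on the rack (contact force between the fingers and rack above 2 N).
It fails at once if the rack is lifted out of its tray (z of rack in the frame of tray_centre above 0.006 m).
It fails at once if a vial, the dropper bottle or the cork is moved or lifted (distance of any of vial_blue, vial_pink, dropper, cork from where it was at the start of the episode above 0.015 m).
It also fails if it takes over 58 s, if anything falls off the work surface, if the arm or the gripper's body presses on something with over 40 N, if the wrist force passes 120 N, or if a joint passes its speed limit or range.

### The arm

A 6-joint arm with a two-finger parallel gripper is mounted at the origin on a cart in front of the work surface, level with it; the furniture and walls round the work are solid. World frame = base frame: x ahead of the robot, y to its left, z up, the work surface at z = 0. Lengths are in m, angles in rad, forces in N, time in s.
With the tool pointing down it reaches from about 0.35 to 0.775 m from the base axis. Payload 5.5 kg.
Tool frame: the origin (TCP) lies midway between the tips of the shut fingers; the grasp point (between the pads) lies 19 mm behind it (env.tcp_to_grasp is the distance from the TCP to the grasp point, in m); z points along the fingers, y is the direction in which the jaws open and shut (so a half turn about z gives the same grasp; the last joint's range is limited). The gripper opens to 85 mm and grips with 20 to 120 N. Pads are 22 mm wide; open, the fingers measure 114 mm over their backs; the gripper's body (76 mm by 85 mm) begins 54 mm behind the grasp point. The pads swing forward as they close: fully open they stand 13 mm farther back than shut.
Start: joints at [-1.427, 0.313, 0.046, 1.304, 0, 1.431], TCP at [0.161, -0.552, 0.231] pointing down, gripper open.
Joint ranges: [-2.76, 2.76], [-0.86, 1.69], [-1.03, 1.26], [-2.2, 2.34], [-1.47, 1.5], [-3.14, 3.14]. Speed limits (rad/s): [2.57, 2.57, 3.14, 3.14, 3.14, 3.14].

### API

Orientations are given as a unit quaternion [w, x, y, z].
In Python, from workcell import get_state, viewer, hand_in, finder, env gives the robot as it stands.
- The arm moves only by the tool arm_command, never from a script. Its argument "motion" is a list of rows, each an object of numbers: "x", "y", "z": the shift along the tool's x, y, z in mm; "rx", "ry", "rz": the turn, a rotation vector about the tool's x, y, z in degrees; "hand": the closure, from -1 (fully open) to 1 (shut). A call has 1 to 10 rows; each row is the pose to reach, as a shift and turn from the pose commanded when the call began, along the tool's axes at that moment; what a row does not reach only later rows make up. A row lasts 1/8 s, in which the tool goes at most 62.5 mm and 10.7 degrees, less where a joint would pass 70% of its speed; a pose out of reach is approached as far as the arm can. A call with a gripper value outside its range is refused whole. The fingers move at their own pace and stop on an object; "force" is the grip in N (left out, the last holds). Time passes only in rows, so rows that repeat a pose let the fingers close. It gives the time, the measured TCP pose, the force and the opening at its end, in the units of the state.
- get_state(): the state, without advancing time (a new reading comes with each control period).
- viewer.read_camera(name): name is "side" or "top"; returns a dict with "image" (420x560x3 uint8, red, green, blue), "z_map" (420x560 float32, m along the optical axis (not along the pixel's ray), 0 where there is no reading), "intrinsics" (3x3 intrinsics, pixels), "rvec" (rotation vector, rad) and "tvec" (3), from world to camera coordinates, as OpenCV has them. Camera axes: x right, y down, z forward; pixel columns grow to the right and rows downward; lengths in m; the calibration is good to about 2 mm. A picture is of the moment at which its call begins.
- hand_in(): hands the job in, once; it reports no verdict.
Trained networks look in a picture, given as the dict that the camera call returned (one of the last four; its "shot" number tells which), for a name from the list of things; names that differ only in an ending like _2 or _b are one class to them, and where a whole thing is asked for, a point or a joint stands for the part that bears it (a point fixed in the world has none). Each returns a list of dicts, best first, with "score" (0 to 1); they miss things now and then, are a little off and sometimes report something else, mostly with a low value. They report only what shows in the picture. A call takes as long as a camera call.
- finder.find_in(picture, query): "at" ([column, row] in pixels, amid what is visible of it).
- finder.masks_of(picture, query): "region" (420x560 bool, what is visible of it) and "at" ([column, row] in pixels, amid what is visible of it).
The state is a dict: "clock": time; "joint_pos": joint angles; "qvel": joint speeds; "tau": joint torques, N m; "tcp_pos": TCP position; "orientation": TCP orientation; "wrist_force": force on the tool from outside, world axes, zero at the start; "ft_torque": the same for the moment, N m; "finger_gap": finger opening in m.
Only numpy, scipy, OpenCV 4.12 (cv2) and the standard library are available. Lean on these libraries where they do the work, as an engineer would, in place of code of your own. Each camera call takes 0.05 s, during which the arm holds its last target.

## Working session

There is one attempt and no reset: what is moved stays moved. The work goes in short steps, Python scripts to look and compute and a tool call to move; the robot and the scene stay as the last step left them, time stands still between calls to the robot, and variables do not carry over. Pictures are saved under pics/ and viewed, and the job is handed in when it is done.

Besides the shell and the picture viewer there is one more tool, called after "Call:" as name([rows], argument=value, ...), one row to a line, values as JSON. arm_command: Moves the arm, as the interface text tells. Its arguments: {"type":"object","properties":{"motion":{"type":"array","items":{"type":"object","properties":{"x":{"type":"number"},"y":{"type":"number"},"z":{"type":"number"},"rx":{"type":"number"},"ry":{"type":"number"},"rz":{"type":"number"},"hand":{"type":"number"}}}},"force":{"type":"number"}},"required":["motion"]}

```bash
ls; mkdir -p pics
cat > h.py <<'E'
from workcell import get_state, viewer, hand_in, finder, env
import numpy as np, cv2
def shot(n,name):
    p=viewer.read_camera(n); cv2.imwrite('pics/%s.png'%name,p['image'][:,:,::-1]); return p
def RT(p): return cv2.Rodrigues(np.array(p['rvec'],float))[0],np.array(p['tvec'],float).ravel()
def back(p,u,v,z=None,h=None):
    R,t=RT(p);K=np.array(p['intrinsics']);d=np.linalg.inv(K)@[u,v,1.]
    if h is not None:
        c=-R.T@t; r=R.T@d; return c+r*(h-c[2])/r[2]
    if z is None: z=p['z_map'][int(round(v)),int(round(u))]
    return R.T@(d*z-t)
def cloud(p,m):
    vs,us=np.nonzero(m&(p['z_map']>0)); R,t=RT(p);K=np.array(p['intrinsics'])
    d=np.linalg.inv(K)@np.array([us,vs,np.ones_like(us)])*p['z_map'][vs,us]
    return (R.T@(d-t[:,None])).T
def proj(p,X):
    return cv2.projectPoints(np.array(X,float).reshape(-1,3),np.array(p['rvec'],float),np.array(p['tvec'],float),np.array(p['intrinsics'],float),None)[0].reshape(-1,2)
E
python3 - <<'E'
from h import *
a=shot('top','t0');b=shot('side','s0')
for n in ['fixture','push_face','cam_axis','cam','lever_paddle','rack','vial_blue','vial_pink','dropper','cork']:
  for p,l in((a,'top'),(b,'side')):
    for r in finder.masks_of(p,n)[:1]:
      c=cloud(p,r['region']); print(n,l,round(r['score'],2),np.round(r['at']),len(c),np.round(np.median(c,0),3),np.round(np.percentile(c,2,0),3),np.round(np.percentile(c,98,0),3))
s=get_state();print(s)
E
```

```text
pics
fixture top 0.64 [316. 230.] 12130 [0.545 0.054 0.011] [ 0.399 -0.046  0.007] [0.668 0.146 0.073]
fixture side 0.56 [297. 231.] 7650 [0.522 0.09  0.014] [ 0.396 -0.045  0.005] [0.664 0.15  0.075]
push_face top 0.79 [316. 276.] 821 [0.452 0.05  0.059] [ 0.438 -0.012  0.022] [0.542 0.099 0.064]
push_face side 0.87 [340. 236.] 849 [0.447 0.065 0.045] [ 0.436 -0.011  0.02 ] [0.542 0.099 0.065]
cam_axis top 0.96 [296. 201.] 1043 [0.598 0.076 0.028] [0.564 0.042 0.022] [0.638 0.119 0.08 ]
cam_axis side 0.83 [271. 214.] 827 [0.603 0.085 0.031] [0.565 0.042 0.019] [0.637 0.121 0.081]
cam top 0.59 [298. 196.] 1081 [0.598 0.076 0.028] [0.564 0.041 0.015] [0.637 0.119 0.079]
cam side 0.75 [272. 216.] 993 [0.603 0.084 0.031] [0.562 0.029 0.003] [0.683 0.121 0.081]
lever_paddle top 0.84 [299. 205.] 1062 [0.598 0.076 0.028] [0.564 0.041 0.022] [0.638 0.119 0.08 ]
lever_paddle side 0.83 [268. 213.] 916 [0.604 0.085 0.031] [0.564 0.034 0.012] [0.647 0.12  0.081]
rack top 0.63 [318. 256.] 1691 [0.487 0.046 0.061] [ 0.457 -0.001  0.03 ] [0.516 0.092 0.064]
rack side 0.95 [327. 223.] 1227 [0.484 0
[... 828 characters left out ...]
k': 1.1, 'joint_pos': array([-1.42661725e+00,  3.13170224e-01,  4.61064848e-02,  1.30361259e+00,
       -6.22999894e-06,  1.43125186e+00]), 'qvel': array([-3.10936285e-04, -2.68116532e-04, -4.42840615e-04, -1.25832443e-03,
        2.20832830e-05,  8.13980149e-04]), 'tau': array([ 5.64578804e-04, -4.80479336e+01,  2.98816735e+01,  3.97437761e-04,
       -1.36195722e-04,  2.60861391e-06]), 'tcp_pos': array([ 0.16098619, -0.55204384,  0.23134279]), 'orientation': array([ 6.00070020e-05,  9.89954482e-01,  1.41386424e-01, -2.97595302e-06]), 'wrist_force': array([ 0.09985778, -0.22563131, -0.60649914]), 'ft_torque': array([-0.03063753,  0.01374708,  0.04910341]), 'finger_gap': 0.08521621794497375}
```

View pics/t0.png

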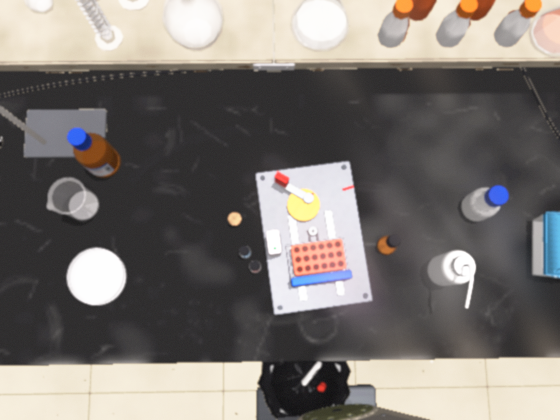

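View pics/s0.png

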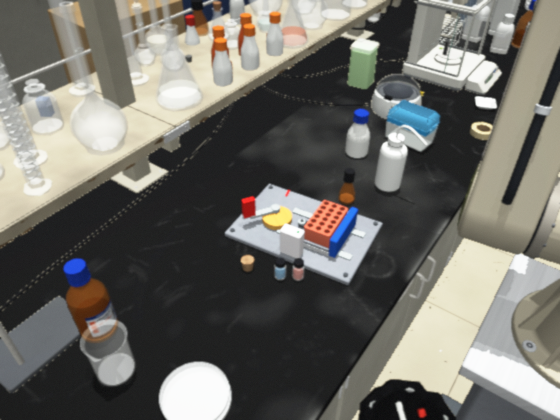

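Run:
```python
from h import *
a=viewer.read_camera('top')
img=a['image'];hsv=cv2.cvtColor(img,cv2.COLOR_RGB2HSV)
im=cv2.resize(img[150:320,200:430],None,fx=3.4,fy=3.4,interpolation=cv2.INTER_CUBIC);cv2.imwrite('pics/t0c.png',im[:,:,::-1])
blue=(hsv[...,0]>100)&(hsv[...,0]<125)&(hsv[...,1]>120)
c=cloud(a,blue); c=c[(c[:,2]>.055)&(c[:,2]<.07)&(c[:,0]<.56)]
r=cv2.minAreaRect((c[:,:2]*1000).astype(np.float32));print('block',r,len(c))
c=cloud(a,np.ones(img.shape[:2],bool))
m=(c[:,2]>.006)&(c[:,2]<.016)&(c[:,0]>.36)&(c[:,0]<.72)&(c[:,1]>-.08)&(c[:,1]<.18)
r=cv2.minAreaRect((c[m][:,:2]*1000).astype(np.float32));print('plate',r)
m=(c[:,2]>.068)&(c[:,2]<.085)&(c[:,0]>.4)&(c[:,0]<.72)&(c[:,1]>-.06)&(c[:,1]<.18)
q=c[m];
pad=q[(q[:,2]>.076)];print('paddle',cv2.minAreaRect((pad[:,:2]*1000).astype(np.float32)),len(pad))
red=(((hsv[...,0]<6)|(hsv[...,0]>174))&(hsv[...,1]>150))
d=cloud(a,red);d=d[(d[:,0]>.53)&(d[:,0]<.75)]
print(np.round(d[d[:,2]<.035],3)[:40].tolist())
w=q[(q[:,2]<.077)];print('housing',cv2.minAreaRect((w[:,:2]*1000).astype(np.float32)),len(w))
```

```text
block ((497.9537658691406, -148.05567932128906), (112.35106658935547, 489.620361328125), 1.4026702642440796) 511
plate ((534.3626708984375, 52.822349548339844), (280.22576904296875, 258.08465576171875), 7.0372233390808105)
paddle ((572.9573364257812, 117.82354736328125), (26.431852340698242, 145.97134399414062), 83.76356506347656) 97
[]
housing ((569.6015014648438, 120.42879486083984), (30.62679100036621, 153.14242553710938), 83.4705581665039) 334
```

Run:
```python
from h import *
a=viewer.read_camera('top')
img=a['image'];hsv=cv2.cvtColor(img,cv2.COLOR_RGB2HSV)
def rect(q,n): 
    print(n,len(q),np.round(q.mean(0),3),cv2.minAreaRect((q[:,:2]*1000).astype(np.float32)))
H=np.zeros(img.shape[:2],bool);H[150:320,255:375]=1
blue=(hsv[...,0]>100)&(hsv[...,0]<125)&(hsv[...,1]>120)&H
c=cloud(a,blue); rect(c[c[:,2]>.055],'block')
c=cloud(a,H); m=(c[:,2]>.006)&(c[:,2]<.016); 
# plate: exclude dark
g=(hsv[...,2]>110)&H; c=cloud(a,g); rect(c[(c[:,2]>.006)&(c[:,2]<.016)],'plate')
red=(((hsv[...,0]<8)|(hsv[...,0]>172))&(hsv[...,1]>150))&H
P=red.copy();P[200:]=0;P[:,300:]=0
c=cloud(a,P);c=c[c[:,2]>.074]; rect(c,'paddle')
L=red.copy();L[:,:335]=0;L[215:]=0
vs,us=np.nonzero(L);print('line px',us.min(),us.max(),vs.min(),vs.max());
for u in(us.min(),us.max()): print(back(a,u,vs[us==u].mean(),h=.012))
Hs=np.zeros_like(H);Hs[225:260,262:285]=1
c=cloud(a,Hs);c=c[(c[:,2]>.068)];rect(c,'housing')
```

```text
block 273 [0.445 0.066 0.06 ] ((446.25830078125, 60.12733840942383), (15.454344749450684, 71.14803314208984), 6.656917095184326)
plate 9406 [0.536 0.047 0.011] ((534.4963989257812, 50.44065856933594), (279.9725341796875, 190.14193725585938), 7.064135551452637)
paddle 69 [0.633 0.11  0.078] ((632.87451171875, 109.96504211425781), (23.673873901367188, 10.357423782348633), 58.249114990234375)Traceback (most recent call last):
  File "<stdin>", line 16, in <module>
    return umr_minimum(a, axis, None, out, keepdims, initial, where)
ValueError: zero-size array to reduction operation minimum which has no identity
```

View pics/t0c.png

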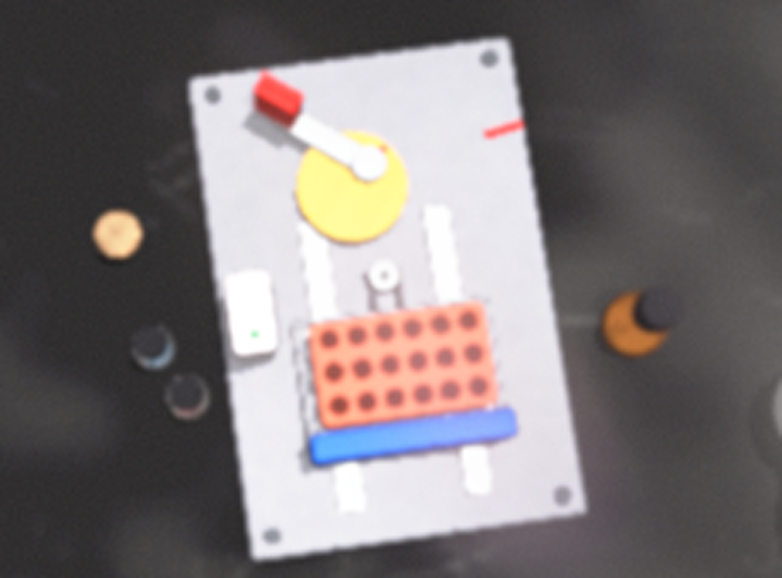

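```bash
cat >> h.py <<'E'
O=np.array([.5345,.0504]);YAW=np.radians(7.06)
def F(x,y): c,s=np.cos(YAW),np.sin(YAW); return O+np.array([c*x-s*y,s*x+c*y])
AX=F(.07,0)
from scipy.spatial.transform import Rotation as Ro
def cur():
    s=get_state();w,x,y,z=s['orientation'];R=Ro.from_quat([x,y,z,w]).as_matrix();return s['tcp_pos'],R
def to(P,th=None):
    p,R=cur(); d=R.T@(np.array(P)-p)*1000; th0=np.degrees(np.arctan2(R[1,0],R[0,0]))
    out=dict(x=round(d[0],1),y=round(d[1],1),z=round(d[2],1))
    if th is not None:
        t=np.radians(th);T=np.array([[np.cos(t),np.sin(t),0],[np.sin(t),-np.cos(t),0],[0,0,-1]]).T
        out['r']=np.round(np.degrees(Ro.from_matrix(R.T@T).as_rotvec()),1)
    print(np.round(p,4),'th',round(th0,1),'->',np.round(P,4),th,out)
E
python3 - <<'E'
from h import *
a=viewer.read_camera('top');b=viewer.read_camera('side')
print('axis',AX)
# tall stuff in region between
for p in(a,b):
  c=cloud(p,np.ones((420,560),bool)); m=(c[:,2]>.1)&(c[:,0]>.25)&(c[:,0]<.75)&(c[:,1]>-.5)&(c[:,1]<.25); q=c[m]; print(len(q),np.round(q.max(0),3) if len(q) else '',np.round(np.percentile(q,[5,50,95],axis=0),3) if len(q) else '')
# block top mask
r=finder.masks_of(a,'push_face')[0]['region'];c=cloud(a,r);q=c[(c[:,2]>.055)&(c[:,0]<.47)]
f=(q[:,:2]-O)@np.array([[np.cos(YAW),-np.sin(YAW)],[np.sin(YAW),np.cos(YAW)]])
print('block fixture-frame',np.round(np.percentile(f,[2,50,98],axis=0),4))
to([.3,-.3,.3]);to([*(AX),.3],120)
E
```

```text
axis [0.60396926 0.05900361]
1926 [0.605 0.029 0.35 ] [[ 0.251 -0.279  0.104]
 [ 0.45  -0.187  0.132]
 [ 0.593  0.012  0.323]]
870 [ 0.63  -0.005  0.515] [[ 0.395 -0.494  0.101]
 [ 0.463 -0.195  0.116]
 [ 0.601 -0.172  0.173]]
block fixture-frame [[-0.0937 -0.0523]
 [-0.0864 -0.001 ]
 [-0.0785  0.0539]]
[ 0.161  -0.552   0.2313] th 16.3 -> [ 0.3 -0.3  0.3] None {'x': np.float64(204.0), 'y': np.float64(-203.0), 'z': np.float64(-68.7)}
[ 0.161  -0.552   0.2313] th 16.3 -> [0.604 0.059 0.3  ] 120 {'x': np.float64(596.3), 'y': np.float64(-462.5), 'z': np.float64(-68.7), 'r': array([   0. ,    0. , -103.7])}
```

Run:
```python
from h import *
a=viewer.read_camera('top')
R=np.ones((420,560),bool)
c=cloud(a,R); vs,us=np.nonzero(R&(a['z_map']>0))
m=(c[:,2]>.15)&(c[:,0]>.25)&(c[:,0]<.75)&(c[:,1]>-.5)&(c[:,1]<.25)
h=np.zeros((420,560),np.uint8);h[vs[m],us[m]]=1
n,l,s,ce=cv2.connectedComponentsWithStats(h)
for i in range(1,n):
  if s[i,4]>5:
    k=l[vs,us]==i;print(s[i],np.round(c[k].min(0),3),np.round(c[k].max(0),3))
```

```text
[466 264   7  40 133] [ 0.398 -0.198  0.15 ] [ 0.462 -0.188  0.173]
[343 404  87  16 642] [ 0.25  -0.061  0.196] [0.257 0.028 0.354]
```

Run:
```python
from h import *
a=viewer.read_camera('top');b=viewer.read_camera('side')
im=np.hstack([cv2.resize(a['image'][320:,230:430],(780,390))]);cv2.imwrite('pics/c1.png',im[:,:,::-1])
print([ (u,v,np.round(back(a,u,v),3)) for u,v in((345,412),(400,415),(300,385),(360,400),(330,418))])
print([ (u,v,np.round(back(b,u,v),3)) for u,v in((540,320),(490,300),(400,390),(520,100),(550,250))])
```

```text
[(345, 412, array([0.249, 0.03 , 0.256])), (400, 415, array([ 0.253, -0.036,  0.304])), (300, 385, array([ 0.176,  0.052, -0.61 ])), (360, 400, array([ 0.13 , -0.126, -0.617])), (330, 418, array([0.244, 0.053, 0.27 ]))]
[(540, 320, array([0.07 , 0.033, 0.044])), (490, 300, array([ 0.159, -0.69 , -0.715])), (400, 390, array([ 0.257, -0.031, -0.488])), (520, 100, array([0.221, 0.042, 0.41 ])), (550, 250, array([0.11 , 0.076, 0.226]))]
```

View pics/c1.png

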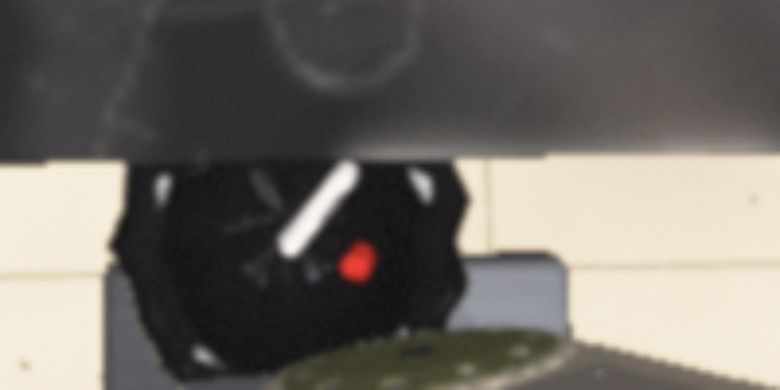

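Call:
arm_command([
  {"x":0,"y":0,"z":-60,"hand":1},
  {"x":40,"y":-30,"z":-75,"rz":-10,"hand":1},
  {"x":80,"y":-65,"z":-75,"rz":-20,"hand":1},
  {"x":130,"y":-100,"z":-75,"rz":-30,"hand":1},
  {"x":180,"y":-140,"z":-75,"rz":-40,"hand":1},
  {"x":230,"y":-175,"z":-75,"rz":-50,"hand":1},
  {"x":280,"y":-215,"z":-75,"rz":-60,"hand":1},
  {"x":330,"y":-250,"z":-75,"rz":-70,"hand":1},
  {"x":380,"y":-290,"z":-75,"rz":-80,"hand":1},
  {"x":430,"y":-330,"z":-75,"rz":-90,"hand":1},
])

```text
invalid input at $.motion[0]: expected keys x, y, z, rx, ry, rz, hand
```

Run:
```python
from h import *
print(np.round(get_state()['joint_pos'],2), get_state()['finger_gap'])
ph=np.radians(60.4);c,s=np.cos(ph),np.sin(ph)
P=AX+np.array([c*.06-s*.034,s*.06+c*.034])
to([*P,.2],240)
```

```text
[-1.43  0.31  0.05  1.3  -0.    1.43] 0.08565080927205138
[ 0.161  -0.5521  0.2313] th 16.3 -> [0.604 0.128 0.2  ] 240 {'x': np.float64(615.7), 'y': np.float64(-528.8), 'z': np.float64(31.3), 'r': array([  0. ,  -0. , 136.3])}
```

All keys are needed.

Call:
arm_command([
  {"x":0,"y":0,"z":-60,"rx":0,"ry":0,"rz":0,"hand":1},
  {"x":40,"y":-30,"z":-75,"rx":0,"ry":0,"rz":-10,"hand":1},
  {"x":80,"y":-65,"z":-75,"rx":0,"ry":0,"rz":-20,"hand":1},
  {"x":130,"y":-100,"z":-75,"rx":0,"ry":0,"rz":-30,"hand":1},
  {"x":180,"y":-140,"z":-75,"rx":0,"ry":0,"rz":-40,"hand":1},
  {"x":230,"y":-175,"z":-75,"rx":0,"ry":0,"rz":-50,"hand":1},
  {"x":280,"y":-215,"z":-75,"rx":0,"ry":0,"rz":-60,"hand":1},
  {"x":330,"y":-250,"z":-75,"rx":0,"ry":0,"rz":-70,"hand":1},
  {"x":380,"y":-290,"z":-75,"rx":0,"ry":0,"rz":-80,"hand":1},
  {"x":430,"y":-330,"z":-75,"rx":0,"ry":0,"rz":-90,"hand":1},
])

```text
clock: 2.75
tcp_pos: [0.4806, -0.1157, 0.3066]
orientation: [0.001, 0.598, 0.802, 0.0]
wrist_force: [0.7, -1.7, -0.4]
finger_gap: -0.0001
```

Run:
```python
from h import *
print(np.round(get_state()['joint_pos'],2), get_state()['finger_gap'])
ph=np.radians(60.4);c,s=np.cos(ph),np.sin(ph)
P=AX+np.array([c*.06-s*.036,s*.06+c*.036])
to([*P,.2],240)
```

```text
[-0.4   0.14  0.01  1.44 -0.    0.88] -0.00012897432227878698
[ 0.4806 -0.1157  0.3066] th 106.6 -> [0.6023 0.129  0.2   ] 240 {'x': np.float64(199.8), 'y': np.float64(186.4), 'z': np.float64(106.5), 'r': array([-0.000e+00,  1.000e-01, -1.334e+02])}
```

Call:
arm_command([
  {"x":25,"y":25,"z":0,"rx":0,"ry":0,"rz":-10,"hand":1},
  {"x":60,"y":55,"z":0,"rx":0,"ry":0,"rz":-20,"hand":1},
  {"x":90,"y":85,"z":0,"rx":0,"ry":0,"rz":-30,"hand":1},
  {"x":120,"y":110,"z":10,"rx":0,"ry":0,"rz":-40,"hand":1},
  {"x":150,"y":140,"z":30,"rx":0,"ry":0,"rz":-50,"hand":1},
  {"x":175,"y":165,"z":50,"rx":0,"ry":0,"rz":-60,"hand":1},
  {"x":190,"y":180,"z":70,"rx":0,"ry":0,"rz":-70,"hand":1},
  {"x":200,"y":186,"z":90,"rx":0,"ry":0,"rz":-80,"hand":1},
  {"x":200,"y":186,"z":106,"rx":0,"ry":0,"rz":-90,"hand":1},
  {"x":200,"y":186,"z":106,"rx":0,"ry":0,"rz":-100,"hand":1},
])

```text
clock: 4.0
tcp_pos: [0.6011, 0.1269, 0.1983]
orientation: [-0.002, -0.23, 0.973, 0.0]
wrist_force: [-0.7, 0.4, -0.0]
finger_gap: -0.0
```

Call:
arm_command([
  {"x":0,"y":0,"z":0,"rx":0,"ry":0,"rz":-10,"hand":1},
  {"x":0,"y":0,"z":0,"rx":0,"ry":0,"rz":-20,"hand":1},
  {"x":0,"y":0,"z":0,"rx":0,"ry":0,"rz":-30,"hand":1},
  {"x":0,"y":0,"z":0,"rx":0,"ry":0,"rz":-33,"hand":1},
  {"x":0,"y":0,"z":0,"rx":0,"ry":0,"rz":-33,"hand":1},
])

```text
clock: 4.62
tcp_pos: [0.6021, 0.1266, 0.2002]
orientation: [-0.0, -0.494, 0.869, -0.0]
wrist_force: [-0.3, -0.3, 0.4]
finger_gap: -0.0
```

Run:
```python
from h import *
print(np.round(get_state()['joint_pos'],2), get_state()['finger_gap'])
ph=np.radians(60.4);c,s=np.cos(ph),np.sin(ph)
P=AX+np.array([c*.06-s*.036,s*.06+c*.036])
to([*P,.05],240)
shot('top','t1');shot('side','s1')
```

```text
[ 0.08  0.4   0.1   1.27 -0.   -0.96] -3.6705062595233374e-05
[0.6021 0.1266 0.2002] th -120.8 -> [0.6023 0.129  0.05  ] 240 {'x': np.float64(-2.1), 'y': np.float64(1.0), 'z': np.float64(150.2), 'r': array([-0. , -0. , -0.8])}
```

View pics/s1.png

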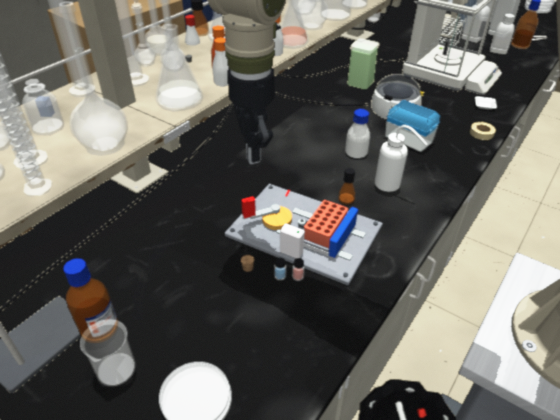

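View pics/t1.png

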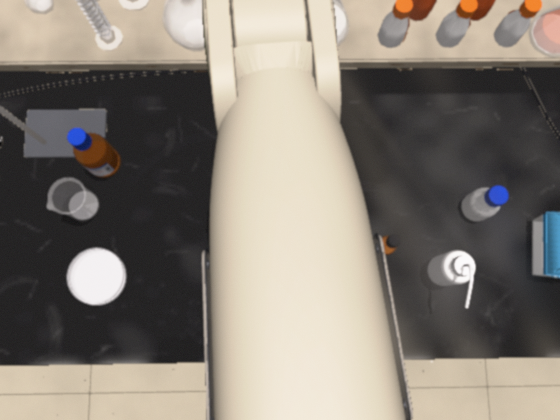

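Call:
arm_command([
  {"x":-2,"y":1,"z":50,"rx":0,"ry":0,"rz":0,"hand":1},
  {"x":-2,"y":1,"z":90,"rx":0,"ry":0,"rz":0,"hand":1},
  {"x":-2,"y":1,"z":120,"rx":0,"ry":0,"rz":0,"hand":1},
  {"x":-2,"y":1,"z":140,"rx":0,"ry":0,"rz":0,"hand":1},
  {"x":-2,"y":1,"z":150,"rx":0,"ry":0,"rz":0,"hand":1},
  {"x":-2,"y":1,"z":150,"rx":0,"ry":0,"rz":0,"hand":1},
])

```text
clock: 5.48
tcp_pos: [0.6019, 0.1288, 0.0498]
orientation: [-0.001, -0.494, 0.869, 0.0]
wrist_force: [0.1, 0.0, 0.2]
finger_gap: 0.0003
```

Run:
```python
from h import *
p,R=cur();print(p,get_state()['wrist_force'])
b=shot('side','s2');im=cv2.resize(b['image'][130:300,200:430],None,fx=3.4,fy=3.4,interpolation=cv2.INTER_CUBIC);cv2.imwrite('pics/s2c.png',im[:,:,::-1])
print(proj(b,p))
# arc plan: lever angle ph, pusher offset t
p0=p
for off in(.024,):
  for ph in range(60,-80,-10):
    a=np.radians(ph);c,s=np.cos(a),np.sin(a);P=AX+np.array([c*.06-s*off,s*.06+c*off]);d=R.T@(np.array([*P,.05])-p0)*1000
    print(ph,np.round(d,0),'rz',60-ph)
```

```text
[0.60194419 0.12882164 0.04984597] [0.12274806 0.00053109 0.19045884]
[[254.77431917 222.70647496]]
60 [ -1. -13.  -0.] rz 0
50 [ -4. -23.  -0.] rz 10
40 [ -6. -35.  -0.] rz 20
30 [ -5. -46.  -0.] rz 30
20 [ -3. -57.  -0.] rz 40
10 [  2. -67.  -0.] rz 50
0 [  8. -77.  -0.] rz 60
-10 [ 15. -85.  -0.] rz 70
-20 [ 24. -92.  -0.] rz 80
-30 [ 34. -97.  -0.] rz 90
-40 [  45. -101.   -0.] rz 100
-50 [  56. -102.   -0.] rz 110
-60 [  67. -102.   -0.] rz 120
-70 [ 78. -99.  -0.] rz 130
```

View pics/s2c.png

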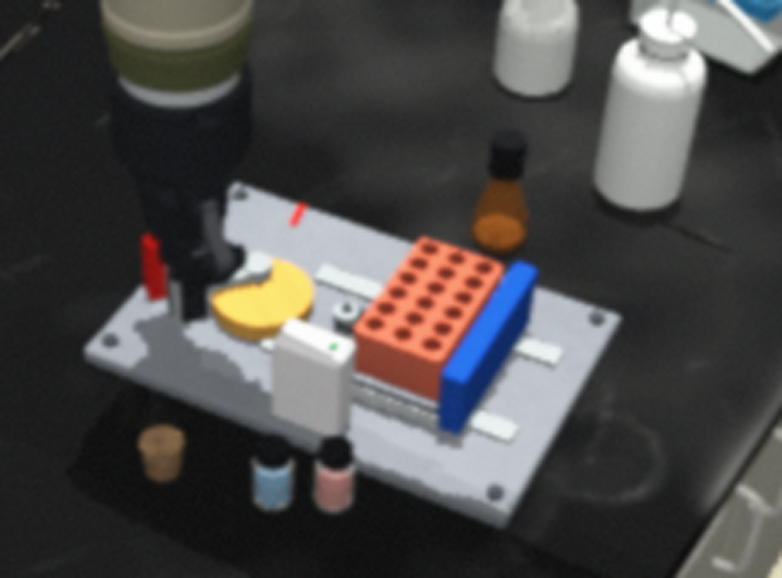

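Call:
arm_command([
  {"x":-1,"y":-13,"z":0,"rx":0,"ry":0,"rz":0,"hand":1},
  {"x":-4,"y":-23,"z":0,"rx":0,"ry":0,"rz":10,"hand":1},
  {"x":-6,"y":-35,"z":0,"rx":0,"ry":0,"rz":20,"hand":1},
  {"x":-5,"y":-46,"z":0,"rx":0,"ry":0,"rz":30,"hand":1},
  {"x":-3,"y":-57,"z":0,"rx":0,"ry":0,"rz":40,"hand":1},
  {"x":2,"y":-67,"z":0,"rx":0,"ry":0,"rz":50,"hand":1},
  {"x":2,"y":-67,"z":0,"rx":0,"ry":0,"rz":50,"hand":1},
])

```text
clock: 6.4
tcp_pos: [0.6609, 0.0926, 0.0514]
orientation: [0.002, -0.081, 0.997, 0.0]
wrist_force: [-0.1, 0.2, -0.3]
finger_gap: -0.0005
```

Run:
```python
from h import *
p,R=cur();print(p,get_state()['wrist_force'])
b=shot('side','s3');im=cv2.resize(b['image'][130:300,200:430],None,fx=3.4,fy=3.4,interpolation=cv2.INTER_CUBIC);cv2.imwrite('pics/s3c.png',im[:,:,::-1])
for off in(.024,):
  for ph in (10,0,-10,-20,-30,-40,-50,-60,-65,-70):
    a=np.radians(ph);c,s=np.cos(a),np.sin(a);P=AX+np.array([c*.06-s*off,s*.06+c*off]);to([*P,.05],180+ph)
```

```text
[0.6609387  0.09264288 0.0514108 ] [-0.05333513  0.2469945  -0.28462906]
[0.6602 0.0925 0.0512] th -170.6 -> [0.6589 0.0931 0.05  ] 190 {'x': np.float64(1.2), 'y': np.float64(0.8), 'z': np.float64(1.2), 'r': array([-0. ,  0.1, -0.6])}
[0.6602 0.0925 0.0512] th -170.6 -> [0.664 0.083 0.05 ] 180 {'x': np.float64(-2.1), 'y': np.float64(-10.0), 'z': np.float64(1.2), 'r': array([-0. ,  0.1,  9.4])}
[0.6602 0.0925 0.0512] th -170.6 -> [0.6672 0.0722 0.05  ] 170 {'x': np.float64(-3.6), 'y': np.float64(-21.1), 'z': np.float64(1.2), 'r': array([-0. ,  0.1, 19.4])}
[0.6602 0.0925 0.0512] th -170.6 -> [0.6686 0.061  0.05  ] 160 {'x': np.float64(-3.1), 'y': np.float64(-32.4), 'z': np.float64(1.2), 'r': array([-0. ,  0.1, 29.4])}
[0.6602 0.0925 0.0512] th -170.6 -> [0.6679 0.0498 0.05  ] 150 {'x': np.float64(-0.6), 'y': np.float64(-43.4), 'z': np.float64(1.2), 'r': array([ 0. ,  0.1, 39.4])}
[0.6602 0.0925 0.0512] th -170.6 -> [0.6654 0.0388 0.05  ] 140 {'x': np.float64(3.7), 'y': np.float64(-53.8), 'z': np.float64(1.2), 'r': array([ 0. ,  0.1, 49.4])}
[0.6602 0.0925 0.0512] th -170.6 -> [0.6609 0.0285 0.05  ] 130 {'x': np.float64(9.8), 'y': np.float64(-63.3), 'z': np.float64(1.2), 'r': array([ 0. ,  0.1, 59.4])}
[0.6602 0.0925 0.0512] th -170.6 -> [0.6548 0.019  0.05  ] 120 {'x': np.float64(17.4), 'y': np.float64(-71.6), 'z': np.float64(1.2), 'r': array([ 0. ,  0.1, 69.4])}
[0.6602 0.0925 0.0512] th -170.6 -> [0.6511 0.0148 0.05  ] 115 {'x': np.float64(21.7), 'y': np.float64(-75.2), 'z': np.float64(1.2), 'r': array([ 0. ,  0.1, 74.4])}
[0.6602 0.0925 0.0512] th -170.6 -> [0.647  0.0108 0.05  ] 110 {'x': np.float64(26.3), 'y': np.float64(-78.4), 'z': np.float64(1.2), 'r': array([ 0. ,  0.1, 79.4])}
```

View pics/s3c.png

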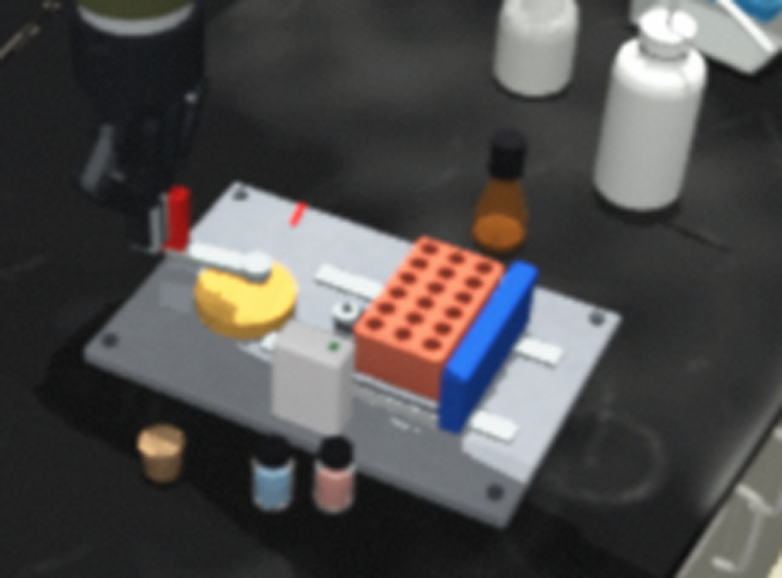

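Call:
arm_command([
  {"x":-2,"y":-10,"z":1,"rx":0,"ry":0,"rz":10,"hand":1},
  {"x":-4,"y":-21,"z":1,"rx":0,"ry":0,"rz":20,"hand":1},
  {"x":-3,"y":-32,"z":1,"rx":0,"ry":0,"rz":30,"hand":1},
  {"x":-1,"y":-43,"z":1,"rx":0,"ry":0,"rz":40,"hand":1},
  {"x":4,"y":-54,"z":1,"rx":0,"ry":0,"rz":50,"hand":1},
  {"x":10,"y":-63,"z":1,"rx":0,"ry":0,"rz":60,"hand":1},
  {"x":17,"y":-72,"z":1,"rx":0,"ry":0,"rz":70,"hand":1},
  {"x":17,"y":-72,"z":1,"rx":0,"ry":0,"rz":70,"hand":1},
])

```text
clock: 7.45
tcp_pos: [0.6555, 0.018, 0.0507]
orientation: [0.002, 0.505, 0.863, 0.0]
wrist_force: [3.4, -1.1, 1.2]
finger_gap: 0.0001
```

```bash
cat > m.py <<'E'
from h import *
import sys
b=shot('side',sys.argv[1]);im=cv2.resize(b['image'][130:300,200:430],None,fx=3.4,fy=3.4,interpolation=cv2.INTER_CUBIC);cv2.imwrite('pics/%sc.png'%sys.argv[1],im[:,:,::-1])
img=b['image'];hsv=cv2.cvtColor(img,cv2.COLOR_RGB2HSV)
red=(((hsv[...,0]<5)|(hsv[...,0]>175))&(hsv[...,1]>190))
red[:170]=0;red[240:]=0;red[:,:235]=0;red[:,330:]=0
c=cloud(b,red);q=c[(c[:,2]>.04)&(np.hypot(*(c[:,:2]-AX).T)<.085)]
print(len(q),np.round(np.median(q,0),3)); d=np.median(q,0)[:2]-AX
print('r',np.hypot(*d),'world deg',np.degrees(np.arctan2(d[1],d[0])),'q',np.arctan2(d[1],d[0])-YAW+1.396)
E
python3 m.py s4
python3 - <<'E'
from h import *
print(get_state()['wrist_force'])
for off in(.024,):
  for ph in (-60,-65,-70,-75,-78):
    a=np.radians(ph);c,s=np.cos(a),np.sin(a);P=AX+np.array([c*.06-s*off,s*.06+c*off]);to([*P,.05],180+ph)
E
```

```text
94 [0.632 0.015 0.076]
r 0.05176404129291909 world deg -57.23596963810491 q 0.2738236340527622
[3.46867764 0.75418712 0.87697202]
[0.6552 0.0184 0.0504] th 119.5 -> [0.6548 0.019  0.05  ] 120 {'x': np.float64(0.7), 'y': np.float64(-0.0), 'z': np.float64(0.4), 'r': array([ 0.1,  0.1, -0.5])}
[0.6552 0.0184 0.0504] th 119.5 -> [0.6511 0.0148 0.05  ] 115 {'x': np.float64(-1.2), 'y': np.float64(-5.4), 'z': np.float64(0.4), 'r': array([0.1, 0.1, 4.5])}
[0.6552 0.0184 0.0504] th 119.5 -> [0.647  0.0108 0.05  ] 110 {'x': np.float64(-2.6), 'y': np.float64(-10.8), 'z': np.float64(0.4), 'r': array([0.1, 0.1, 9.5])}
[0.6552 0.0184 0.0504] th 119.5 -> [0.6427 0.0073 0.05  ] 105 {'x': np.float64(-3.6), 'y': np.float64(-16.4), 'z': np.float64(0.4), 'r': array([ 0.1,  0.1, 14.5])}
[0.6552 0.0184 0.0504] th 119.5 -> [0.6399 0.0053 0.05  ] 102 {'x': np.float64(-3.9), 'y': np.float64(-19.7), 'z': np.float64(0.4), 'r': array([ 0.1,  0.1, 17.5])}
```

View pics/s4c.png

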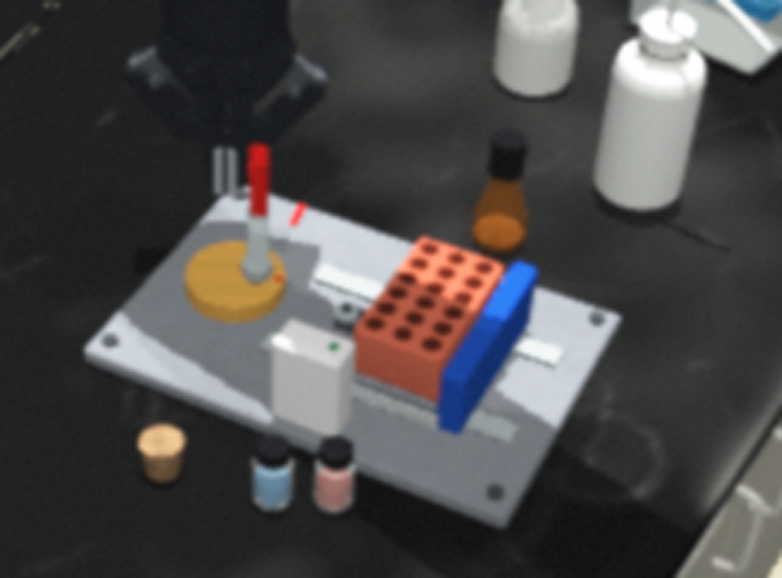

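Call:
arm_command([
  {"x":-1,"y":-5,"z":0,"rx":0,"ry":0,"rz":5,"hand":1},
  {"x":-3,"y":-11,"z":0,"rx":0,"ry":0,"rz":10,"hand":1},
  {"x":-4,"y":-15,"z":0,"rx":0,"ry":0,"rz":14,"hand":1},
  {"x":-4,"y":-17,"z":0,"rx":0,"ry":0,"rz":15,"hand":1},
  {"x":-4,"y":-17,"z":0,"rx":0,"ry":0,"rz":15,"hand":1},
  {"x":-4,"y":-17,"z":0,"rx":0,"ry":0,"rz":15,"hand":1},
])

```text
clock: 8.25
tcp_pos: [0.6426, 0.0069, 0.0503]
orientation: [0.002, 0.612, 0.791, 0.0]
wrist_force: [4.4, -0.7, 1.3]
finger_gap: 0.0002
```

```bash
python3 m.py s5
python3 - <<'E'
from h import *
print(get_state()['tcp_pos'],get_state()['wrist_force'])
E
```

```text
130 [0.619 0.009 0.07 ]
r 0.05179253037723467 world deg -73.45565002788169 q -0.009263192369999729
[0.6426048  0.006893   0.05030755] [ 4.40151783 -1.70230336  1.53683767]
```

View pics/s5c.png

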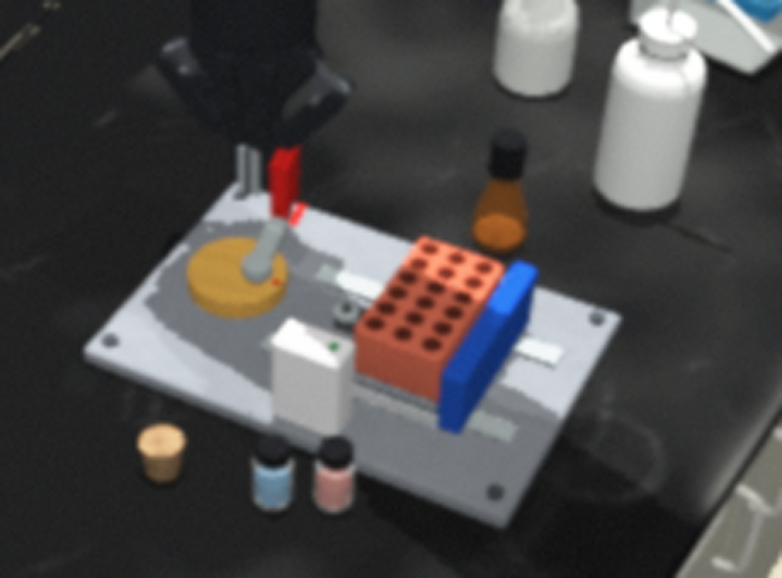

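Call:
arm_command([
  {"x":0,"y":12,"z":0,"rx":0,"ry":0,"rz":0,"hand":1},
  {"x":0,"y":30,"z":0,"rx":0,"ry":0,"rz":0,"hand":1},
  {"x":0,"y":30,"z":-50,"rx":0,"ry":0,"rz":0,"hand":1},
  {"x":0,"y":30,"z":-100,"rx":0,"ry":0,"rz":0,"hand":1},
  {"x":0,"y":30,"z":-130,"rx":0,"ry":0,"rz":-10,"hand":1},
  {"x":0,"y":30,"z":-130,"rx":0,"ry":0,"rz":-20,"hand":1},
  {"x":0,"y":30,"z":-130,"rx":0,"ry":0,"rz":-20,"hand":1},
])

```text
clock: 9.18
tcp_pos: [0.6696, 0.0152, 0.1791]
orientation: [-0.001, 0.467, 0.884, -0.0]
wrist_force: [-0.8, -0.4, -0.3]
finger_gap: 0.0
```

```bash
python3 m.py s6
python3 - <<'E'
from h import *
b=viewer.read_camera('side')
r=finder.masks_of(b,'push_face')[0];c=cloud(b,r['region']);T=np.array([[np.cos(YAW),-np.sin(YAW)],[np.sin(YAW),np.cos(YAW)]])
f=(c[:,:2]-O)@T; k=c[:,2]>.03
print(r['score'],np.round(np.percentile(np.c_[f,c[:,2]][k],[2,10,50,90,98],axis=0),4))
# rear face points: mid height, near min x
kk=(c[:,2]>.03)&(c[:,2]<.055);print('rear x',np.median(f[kk,0]))
P=F(-.094-.045,0);to([*P,.18],187);to([*P,.036],187)
E
```

```text
140 [0.62  0.008 0.071]
r 0.0529164900035924 world deg -72.77337152837323 q 0.002644813861989448
0.58 [[-0.0946 -0.0545  0.0306]
 [-0.0942 -0.0403  0.0325]
 [-0.0889  0.018   0.0586]
 [-0.07    0.0528  0.0638]
 [-0.0285  0.0542  0.065 ]]
rear x -0.09332850903115061
[0.6692 0.015  0.1781] th 124.2 -> [0.3966 0.0333 0.18  ] 187 {'x': np.float64(168.3), 'y': np.float64(-215.3), 'z': np.float64(-1.2), 'r': array([ -0.1,  -0.1, -62.8])}
[0.6692 0.015  0.1781] th 124.2 -> [0.3966 0.0333 0.036 ] 187 {'x': np.float64(168.1), 'y': np.float64(-215.0), 'z': np.float64(142.8), 'r': array([ -0.1,  -0.1, -62.8])}
```

View pics/s6c.png

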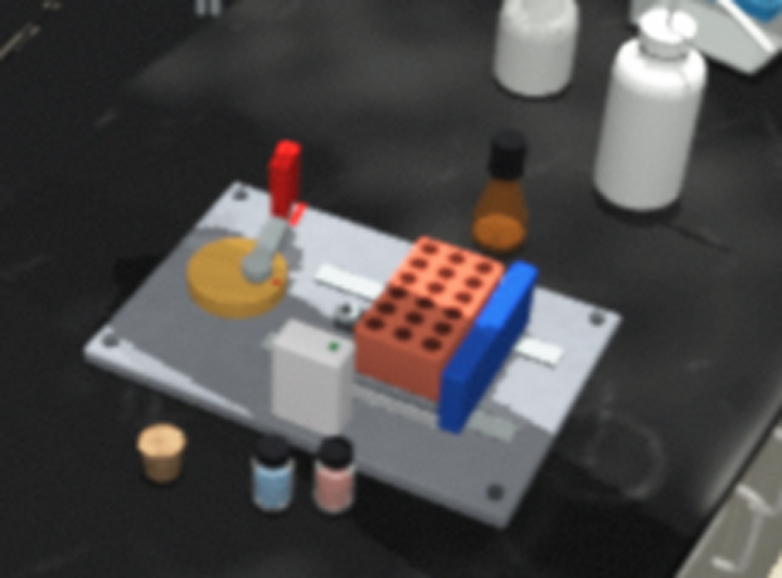

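Call:
arm_command([
  {"x":25,"y":-30,"z":0,"rx":0,"ry":0,"rz":-9,"hand":1},
  {"x":50,"y":-65,"z":0,"rx":0,"ry":0,"rz":-18,"hand":1},
  {"x":75,"y":-97,"z":0,"rx":0,"ry":0,"rz":-27,"hand":1},
  {"x":100,"y":-130,"z":0,"rx":0,"ry":0,"rz":-36,"hand":1},
  {"x":125,"y":-162,"z":0,"rx":0,"ry":0,"rz":-45,"hand":1},
  {"x":150,"y":-190,"z":0,"rx":0,"ry":0,"rz":-54,"hand":1},
  {"x":168,"y":-215,"z":0,"rx":0,"ry":0,"rz":-63,"hand":1},
  {"x":168,"y":-215,"z":0,"rx":0,"ry":0,"rz":-63,"hand":1},
  {"x":168,"y":-215,"z":0,"rx":0,"ry":0,"rz":-63,"hand":1},
])

```text
clock: 10.45
tcp_pos: [0.3982, 0.0324, 0.1794]
orientation: [0.0, -0.062, 0.998, -0.0]
wrist_force: [0.5, 0.9, 0.4]
finger_gap: -0.0001
```

Run:
```python
from h import *
print(np.round(get_state()['joint_pos'],2))
for dx in(-.045,-.03,-.012,.024,.036-.011): to([*F(-.094+dx,0),.036],187.06)
```

```text
[-0.12 -0.   -0.46  1.11 -0.   -0.24]
[0.3982 0.0324 0.1794] th -172.9 -> [0.3966 0.0333 0.036 ] 187.06 {'x': np.float64(1.6), 'y': np.float64(1.1), 'z': np.float64(143.4), 'r': array([-0. ,  0. ,  0.1])}
[0.3982 0.0324 0.1794] th -172.9 -> [0.4114 0.0352 0.036 ] 187.06 {'x': np.float64(-13.4), 'y': np.float64(1.1), 'z': np.float64(143.4), 'r': array([-0. ,  0. ,  0.1])}
[0.3982 0.0324 0.1794] th -172.9 -> [0.4293 0.0374 0.036 ] 187.06 {'x': np.float64(-31.4), 'y': np.float64(1.1), 'z': np.float64(143.4), 'r': array([-0. ,  0. ,  0.1])}
[0.3982 0.0324 0.1794] th -172.9 -> [0.465  0.0418 0.036 ] 187.06 {'x': np.float64(-67.4), 'y': np.float64(1.0), 'z': np.float64(143.4), 'r': array([-0. ,  0. ,  0.1])}
[0.3982 0.0324 0.1794] th -172.9 -> [0.466  0.0419 0.036 ] 187.06 {'x': np.float64(-68.4), 'y': np.float64(1.0), 'z': np.float64(143.4), 'r': array([-0. ,  0. ,  0.1])}
```

Call:
arm_command([
  {"x":2,"y":1,"z":50,"rx":0,"ry":0,"rz":0,"hand":1},
  {"x":2,"y":1,"z":90,"rx":0,"ry":0,"rz":0,"hand":1},
  {"x":2,"y":1,"z":120,"rx":0,"ry":0,"rz":0,"hand":1},
  {"x":2,"y":1,"z":138,"rx":0,"ry":0,"rz":0,"hand":1},
  {"x":2,"y":1,"z":143,"rx":0,"ry":0,"rz":0,"hand":1},
  {"x":-10,"y":1,"z":143,"rx":0,"ry":0,"rz":0,"hand":1},
  {"x":-22,"y":1,"z":143,"rx":0,"ry":0,"rz":0,"hand":1},
  {"x":-28,"y":1,"z":143,"rx":0,"ry":0,"rz":0,"hand":1},
])

```text
clock: 11.45
tcp_pos: [0.4276, 0.037, 0.0371]
orientation: [0.001, -0.063, 0.998, -0.0]
wrist_force: [-0.4, -0.1, 0.2]
finger_gap: -0.0003
```

```bash
python3 m.py s7; python3 -c "
from h import *
print(get_state()['tcp_pos'],get_state()['wrist_force']);p=get_state()['tcp_pos'][:2]-O
print('fx',p@[np.cos(YAW),np.sin(YAW)],p@[-np.sin(YAW),np.cos(YAW)])"
```

```text
140 [0.62  0.008 0.072]
r 0.05303951918154487 world deg -72.90217802835231 q 0.00039671633938453965
[0.42790963 0.03699144 0.03705233] [ 1.73851839 -0.61463687  1.09259937]
fx -0.10743023038516308 -0.0002060184401581188
```

View pics/s7c.png

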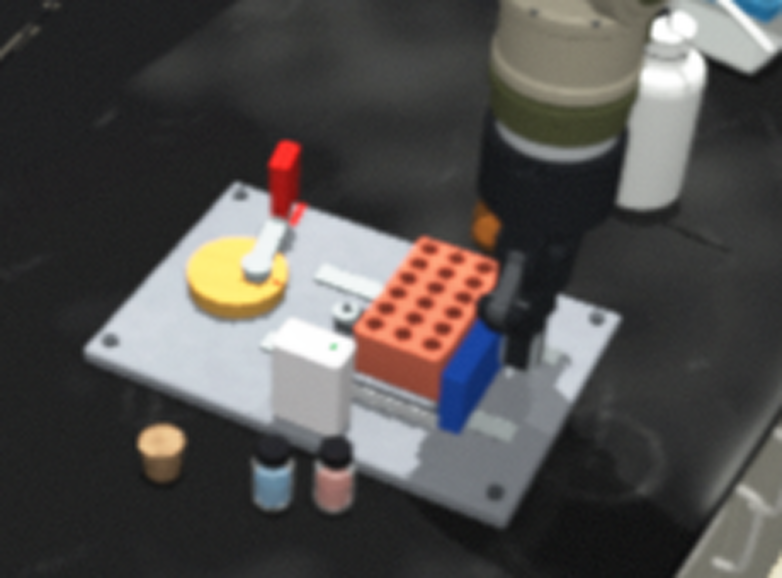

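Call:
arm_command([
  {"x":0,"y":0,"z":-6,"rx":0,"ry":0,"rz":0,"hand":1},
  {"x":-4,"y":0,"z":-6,"rx":0,"ry":0,"rz":0,"hand":1},
  {"x":-8,"y":0,"z":-6,"rx":0,"ry":0,"rz":0,"hand":1},
  {"x":-12,"y":0,"z":-6,"rx":0,"ry":0,"rz":0,"hand":1},
  {"x":-16,"y":0,"z":-6,"rx":0,"ry":0,"rz":0,"hand":1},
  {"x":-20,"y":0,"z":-6,"rx":0,"ry":0,"rz":0,"hand":1},
  {"x":-24,"y":0,"z":-6,"rx":0,"ry":0,"rz":0,"hand":1},
  {"x":-28,"y":0,"z":-6,"rx":0,"ry":0,"rz":0,"hand":1},
  {"x":-28,"y":0,"z":-6,"rx":0,"ry":0,"rz":0,"hand":1},
])

```text
clock: 12.62
tcp_pos: [0.4538, 0.0406, 0.0422]
orientation: [0.0, -0.063, 0.998, 0.0]
wrist_force: [-1.5, -1.4, -0.3]
finger_gap: -0.0003
```

```bash
cat > n.py <<'E'
from h import *
print(get_state()['tcp_pos'],get_state()['wrist_force']);p=get_state()['tcp_pos'][:2]-O
print('fx',p@[np.cos(YAW),np.sin(YAW)],p@[-np.sin(YAW),np.cos(YAW)])
b=viewer.read_camera('side');img=b['image'];hsv=cv2.cvtColor(img,cv2.COLOR_RGB2HSV)
bl=(hsv[...,0]>105)&(hsv[...,0]<125)&(hsv[...,1]>170);bl[:200]=0;bl[:,:300]=0;bl[265:]=0;bl[:,370:]=0
c=cloud(b,bl);T=np.array([[np.cos(YAW),-np.sin(YAW)],[np.sin(YAW),np.cos(YAW)]])
f=(c[:,:2]-O)@T;k=(c[:,2]>.025)&(c[:,2]<.055);print('rear face x',k.sum(),np.median(f[k,0]))
E
python3 m.py s8;python3 n.py
```

```text
141 [0.619 0.008 0.072]
r 0.0528117188836863 world deg -73.10690592554994 q -0.003176459537398646
[0.45372278 0.04068352 0.04222527] [-1.1629055  -0.47280823 -1.07768334]
fx -0.08135900229563642 0.0002854126018826935
rear face x 151 -0.07028675111838746
```

View pics/s8c.png

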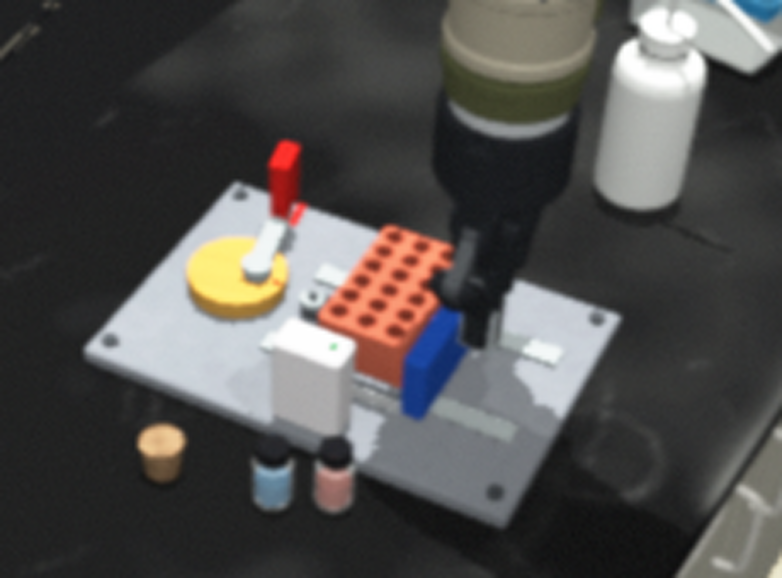

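Call:
arm_command([
  {"x":-3,"y":0,"z":0,"rx":0,"ry":0,"rz":0,"hand":1},
  {"x":-6,"y":0,"z":0,"rx":0,"ry":0,"rz":0,"hand":1},
  {"x":-9,"y":0,"z":0,"rx":0,"ry":0,"rz":0,"hand":1},
  {"x":-11,"y":0,"z":0,"rx":0,"ry":0,"rz":0,"hand":1},
  {"x":-12,"y":0,"z":0,"rx":0,"ry":0,"rz":0,"hand":1},
  {"x":-12,"y":0,"z":0,"rx":0,"ry":0,"rz":0,"hand":1},
])

```text
clock: 13.48
tcp_pos: [0.4653, 0.0421, 0.0423]
orientation: [0.0, -0.063, 0.998, -0.0]
wrist_force: [-3.0, -0.4, 1.6]
finger_gap: 0.0004
```

```bash
python3 n.py
```

```text
[0.46525638 0.04210866 0.04232406] [-3.00222256 -0.374146    1.60896834]
fx -0.06973769217986187 0.00028216752930569286
rear face x 155 -0.058596524011875095
```

Call:
arm_command([
  {"x":-1,"y":0,"z":0,"rx":0,"ry":0,"rz":0,"hand":1},
  {"x":-2,"y":0,"z":0,"rx":0,"ry":0,"rz":0,"hand":1},
  {"x":-2,"y":0,"z":0,"rx":0,"ry":0,"rz":0,"hand":1},
])

```text
clock: 13.9
tcp_pos: [0.4663, 0.0422, 0.0422]
orientation: [-0.001, -0.063, 0.998, -0.0]
wrist_force: [-5.0, -1.8, 4.3]
finger_gap: -0.0002
```

```bash
python3 n.py
```

```text
[0.4662511  0.04224169 0.04216741] [-4.97050803 -1.82336539  4.33869379]
fx -0.06873416033813916 0.00029192407054002764
rear face x 157 -0.057664157048116504
```

Call:
arm_command([
  {"x":-1,"y":0,"z":0,"rx":0,"ry":0,"rz":0,"hand":1},
  {"x":-2,"y":0,"z":0,"rx":0,"ry":0,"rz":0,"hand":1},
  {"x":-2,"y":0,"z":0,"rx":0,"ry":0,"rz":0,"hand":1},
])

```text
clock: 14.32
tcp_pos: [0.4663, 0.0423, 0.0419]
orientation: [-0.002, -0.063, 0.998, -0.0]
wrist_force: [-9.2, -1.9, 8.7]
finger_gap: 0.0006
```

```bash
python3 n.py; python3 m.py s9
```

```text
[0.46629122 0.04231086 0.04190681] [-9.17344175 -1.86100315  8.68574685]
fx -0.06868584794159399 0.0003556436876284517
rear face x 153 -0.057602682412237975
143 [0.62  0.009 0.071]
r 0.05278438638446654 world deg -72.57855084218467 q 0.006045076286974371
```

Call:
arm_command([
  {"x":5,"y":0,"z":0,"rx":0,"ry":0,"rz":0,"hand":1},
  {"x":20,"y":0,"z":0,"rx":0,"ry":0,"rz":0,"hand":1},
  {"x":40,"y":0,"z":0,"rx":0,"ry":0,"rz":0,"hand":1},
  {"x":50,"y":0,"z":-30,"rx":0,"ry":0,"rz":0,"hand":1},
  {"x":50,"y":0,"z":-80,"rx":0,"ry":0,"rz":0,"hand":1},
  {"x":50,"y":0,"z":-140,"rx":0,"ry":0,"rz":0,"hand":1},
  {"x":50,"y":0,"z":-160,"rx":0,"ry":0,"rz":0,"hand":1},
  {"x":50,"y":0,"z":-160,"rx":0,"ry":0,"rz":0,"hand":1},
  {"x":50,"y":0,"z":-160,"rx":0,"ry":0,"rz":0,"hand":1},
])

```text
clock: 15.55
tcp_pos: [0.4184, 0.0364, 0.2011]
orientation: [-0.001, -0.063, 0.998, 0.0]
wrist_force: [-0.5, 0.3, 0.2]
finger_gap: -0.0003
```

```bash
python3 n.py; python3 m.py s10
python3 - <<'E'
from h import *
b=viewer.read_camera('side')
for n in ['rack','vial_blue','vial_pink','dropper','cork']:
    for r in finder.masks_of(b,n)[:1]:
      c=cloud(b,r['region']); print(n,round(r['score'],2),np.round(np.median(c,0),3))
E
```

```text
[0.41841447 0.03635579 0.20105422] [-0.52014327  0.31105834  0.21407645]
fx -0.1169315273452111 0.0003301929983762029
rear face x 243 -0.05784841793145031
142 [0.619 0.008 0.071]
r 0.05350070218012718 world deg -73.19607287030331 q -0.004732716307288776
rack 0.59 [0.519 0.056 0.063]
vial_blue 0.7 [0.499 0.186 0.032]
vial_pink 0.68 [0.471 0.167 0.028]
dropper 0.63 [ 0.51  -0.086  0.037]
cork 0.7 [0.481 0.06  0.051]
```

View pics/s10c.png

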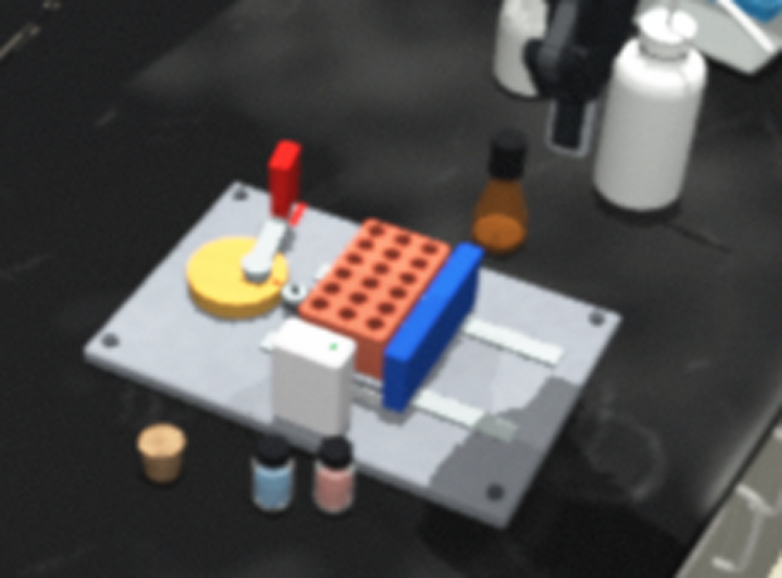

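```bash
python3 -c "
from workcell import hand_in
print(hand_in())"
```

```text
the job is handed in; nothing more can be done
None
```

I turned the cam to its low point with closed fingers, then pushed the blue block until the slide stopped, backed off and raised the arm. The job is handed in; no verdict is reported, and the robot clock was about 15.7 s of the 58 s allowed.

Last checks before handing in:

- **Cam:** it stands at about 0.00 rad (limit 0.35). It read the same before the slide was moved, and the picture shows the lever over the red index line.
- **Slide:** it travelled about 35.7 mm of 36, measured from the block's rear face. More push raised the force without moving it, so it is on its end stop.
- **Rack:** its measured position moved about 35 mm forward with the slide. In the picture it sits level in its tray.
- **Vials and dropper bottle:** they measured within about 1 mm of where they started.
- **Cork:** the finder's last answer was wrong; it picked a spot by the blue block. I judged the cork by eye, and it stands in the same place in the picture as before.
- **Robot:** it is clear of the fixture, with about zero force at the wrist.

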